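# Clamp a glued book in a press with a fold-away crank

### The arm

A 6-joint arm with a two-finger parallel gripper is mounted at the origin on the work surface. World frame = base frame: x ahead of the robot, y to its left, z up, the work surface at z = 0. Lengths are in m, angles in rad, forces in N, time in s.
With the tool pointing down it reaches from about 0.275 to 0.875 m from the base axis. Payload 12.5 kg.
Tool frame: the origin (TCP) lies on the centre line of the jaws, within the pads' length; the fingertips stand 25 mm ahead of it and the grasp point (between the pads) lies 6 mm ahead of it (r.tip_extent is the distance from the TCP to the fingertips, in m); z points along the fingers, y is the line along which they close (so a half turn about z gives the same grasp; the last joint's range is limited). The gripper opens to 85 mm and grips with 20 to 120 N. Pads are 22 mm wide; open, the fingers measure 114 mm over their backs; the gripper's body (76 mm by 85 mm) begins 54 mm behind the grasp point. The pads swing forward as they close: fully open they stand 13 mm farther back than shut.
Start: joints at [1.118, 0.351, 1.652, -0, 1.139, -0.085], TCP at [0.198, 0.513, 0.256] pointing down, gripper open.
Joint ranges: [-2.75, 2.75], [-0.79, 2.1], [0.01, 2.65], [-1.57, 4.71], [0.07, 3.14], [-2.87, 2.87]. Speed limits (rad/s): [2.22, 2.22, 2.79, 3.14, 3.14, 3.14].

### API

Orientations are given as a unit quaternion [w, x, y, z].
In Python, from bench import r gives the robot as it stands.
- The arm moves only by the tool jog_arm, never from a script. Its argument "plan" is text: rows parted by semicolons, each of 4 numbers parted by spaces: the shift along the world's x, y, z in mm, then the turn about the world's z in degrees. In form: x y z roll; .... A call has 1 to 10 rows; each row is the pose to reach, as a shift and turn from the pose commanded when the call began; what a row does not reach only later rows make up. A row lasts 1/12 s, in which the tool goes at most 41.7 mm and 7.16 degrees, less where a joint would pass 70% of its speed; a pose out of reach is approached as far as the arm can. A call with a gripper value outside its range is refused whole. "hand" is the opening, from -1 (shut) to 1 (fully open), set as the call begins (left out, the last holds). The fingers move at their own pace and stop on an object; "grip_force" is the grip in N (left out, the last holds). Time passes only in rows, so rows that repeat a pose let the fingers close. It gives the time, the measured TCP pose, the force, the opening and the grip force at its end, in the units of the state.
- r.get_obs(): the state, without advancing time (a new reading comes with each control period).
- r.get_image(name): name is "scene" or "side" or "wrist"; returns (picture, depth): 480x640x3 uint8, red, green, blue; 480x640 float32, m along the optical axis (not along the pixel's ray), 0 where there is no reading.
- r.calibration(name): a dict with "intrinsics" (3x3 intrinsics, pixels), "dist" ([k1, k2, p1, p2, k3] as OpenCV has them; the pictures are not rectified), "pose" (4x4, takes a point from camera to world coordinates). Camera axes: x right, y up, looking along -z (the intrinsics and any distortion apply to the point x, -y, -z); pixel columns grow to the right and rows downward; lengths in m; the calibration is good to about 2 mm. A picture is of the moment at which its call begins: read the wrist's pose just before it. calibration takes no time and is no camera call; for the wrist camera it gives the pose at the moment of the call.
- r.job_done(): hands the job in; it is judged then, once.
The state is a dict: "clock": time; "qpos": joint angles; "joint_velocities": joint speeds; "joint_torque": joint torques, N m; "tool_pos": TCP position; "ee_rot": TCP orientation; "wrist_force": force on the tool from outside, world axes, zero at the start; "moment": the same for the moment, N m; "width": opening from 0.0 (shut) to 1.0 (fully open); "finger_force": force on a finger pad.
Only numpy, scipy, OpenCV 4.12 (cv2) and the standard library are available. Lean on these libraries where they do the work, as an engineer would, in place of code of your own. Each camera call takes 0.05 s, during which the arm holds its last target. There are 200 camera calls.

### The job

The re-glued book lying in the small book press needs clamping. Swing the press's folding crank handle upright, crank it clockwise (seen from above) until the platen bears snugly on the book, feeling for it and stopping well before the book is crushed, then fold the handle down flat again and let go, leaving the book clamped where it lies. Do not shift the other things on the table.

Things in the scene. Friction and masses are not known exactly. Their poses are not given: they have to be found in the camera images.
- press: Book press fixed to the table: wooden base 240 x 280 mm, 25 mm thick, two 30 mm square dark steel posts 118 mm either side of the middle along its y axis, and a wooden bridge 50 mm wide (x), 280 mm long (y) across them, its flat top 188 mm above the table. Origin: middle of the base's underside; z up; the crank's axis is its z axis.
- book: Loose hardback, 210 (x) x 148 (y) x 30 mm, mass about 0.55 kg, lying flat on a board in the press, below the platen. Origin: middle of its underside. Its height differs from time to time.
- platen: Light wooden pressing plate 130 (x) x 170 (y) x 13 mm under the bridge, hung on stiff short springs and driven straight down by the crank: 5.73 mm for each radian of clockwise turn (36 mm a turn). Origin: middle of its underside, 19 to 49 mm above the book at the start. Once it touches the book it stops and the springs take up the further turning.
- crank: How it feels: turning freely takes 0.25 N m, some 4 to 5 N at the handle. Once the platen bears on the book, the push needed at the handle grows by about 1 N per 10 N of clamping. Snug is 20 to 40 N of clamping, a growth of 2 to 4 N; above 60 N the book is crushed. Friction holds a clamping force up to about 44 N. Origin: as crank_centre.
- crank_centre (a point): Point on the crank's upright axis at the bridge's top (188 mm above the table). Turns with the crank: its x axis points along the crank arm to the handle's pivot, z is up. The steel hub here is 32 mm across and 12 mm high; the arm is a bar 12 mm wide and 8 mm thick, its top 20 mm above the bridge.
- pivot (a point): The handle's hinge at the end of the crank arm: 60 mm from the crank's axis and 32 mm above the bridge's top. The hinge axis is level and at right angles to the arm (y axis of this point; x points outwards along the arm).
- grip_mid (a point): Point on the handle's axis 50 mm from the hinge. The handle is a straight round black grip, 18 mm thick, covering 20 to 76 mm from the hinge, and spins freely about its length. Folded, it lies level above the arm, pointing from the hinge to the crank's axis and 16 mm past it; upright it stands straight above the hinge. Its -x axis points from the hinge to the free end.
- handle (a joint): Fold angle of the handle in rad: 0 folded flat on the arm (stop), 1.57 upright, 1.70 (leaning slightly outwards) stop. The hinge is stiff (0.10 N m, about 2 N at the grip) and stays where it is left.
- glue: White plastic glue jar, 52 mm across, 75 mm high, beside the press; leave it alone. Origin: middle of its underside.
- brush: Glue brush, 200 mm long, 42 mm wide, 20 mm thick, lying beside the press; leave it alone. Origin: middle of its underside.
- saucer: White saucer, 140 mm across; leave it alone. Origin: middle of its underside.
- cup: White china cup with a handle, 72 mm across, 62 mm high, on the saucer; leave it alone. Origin: middle of its underside.
- remote: Black remote control, 160 x 45 x 18 mm; leave it alone. Origin: middle of its underside.
- candle: Lidded amber glass candle jar, 70 mm across, 80 mm high; leave it alone. Origin: middle of its underside.

How it is judged:
On the way, in this order (a step that is already met when the one before it is completed fails the run):
1. the handle is swung upright (more than 1.3 rad) (value of joint handle above 1.3 rad), for 0.1 s.
2. with the handle still up (more than 1.0 rad) the platen bears on the book with more than 17 N (contact force between platen and book above 17 N and value of joint handle above 1 rad), for 0.2 s.
At the end, for the whole second after the job is handed in: The handle is folded flat (below 0.1 rad), the platen presses on the book with 15 to 55 N, the book lies within 15 mm of where it was and at rest (value of joint handle below 0.1 rad and contact force between platen and book between 15 and 55 N and distance of book from where it was at the start of the episode below 0.015 m and linear speed of book below 0.02 m/s); the robot touches nothing.
It fails at once if the book is crushed: the platen presses on it with more than 60 N (contact force between platen and book above 60 N).
It fails at once if another thing on the table is shifted by more than 30 mm (distance of any of glue, brush, saucer, cup, remote, candle from where it was at the start of the episode above 0.03 m).
It also fails if it takes over 72 s, if anything falls off the work surface, if the arm or the gripper's body presses on something with over 40 N, if the wrist force passes 120 N, or if a joint passes its speed limit or range.

## Working session

There is one attempt and no reset: what is moved stays moved. The work goes in short steps, Python scripts to look and compute and a tool call to move; the robot and the scene stay as the last step left them, time stands still between calls to the robot, and variables do not carry over. Pictures are saved under pics/ and viewed, at most 10 in all, crops included, and the job is handed in when it is done.

Besides the shell and the picture viewer there is one more tool, called after ">>>" by a JSON object that holds its "fn" and its "kwargs", one argument or row to a line. jog_arm: Moves the arm, as the interface text tells. Its arguments: {"type":"object","properties":{"plan":{"type":"string"},"hand":{"type":"number"},"grip_force":{"type":"number"}},"required":["plan"]}

```bash
mkdir -p pics
cat > h.py <<'E'
import numpy as np,cv2
from bench import r
def snap(name,tag):
    c=r.calibration(name); im,d=r.get_image(name)
    cv2.imwrite(f'pics/{tag}.png',im[:,:,::-1]); np.savez(f'pics/{tag}.npz',im=im,d=d,K=c['intrinsics'],dist=np.array(c['dist'],float),T=c['pose'])
def ray(z,u,v):
    p=cv2.undistortPoints(np.array([[[u,v]]],float),z['K'],z['dist'])[0,0]
    T=z['T']; return T[:3,3],T[:3,:3]@np.array([p[0],-p[1],-1.])
def atz(z,u,v,h):
    o,d=ray(z,u,v); return o+d*(h-o[2])/d[2]
def atd(z,u,v):
    o,d=ray(z,u,v); return o+d*float(z['d'][int(round(v)),int(round(u))])
E
python3 - <<'E'
from h import *
o=r.get_obs();print({k:np.round(v,3) for k,v in o.items()},r.tip_extent)
for n in('scene','side'): snap(n,n+'0')
a=np.hstack([cv2.imread('pics/scene0.png'),cv2.imread('pics/side0.png')]);
E
```

```text
{'clock': np.float64(0.0), 'qpos': array([ 1.118,  0.351,  1.652, -0.   ,  1.139, -0.085]), 'joint_velocities': array([-0.001,  0.001, -0.   ,  0.002,  0.   ,  0.002]), 'joint_torque': array([ 1.0000e-03, -5.0612e+01, -2.9139e+01, -0.0000e+00,  5.0000e-03,
        0.0000e+00]), 'tool_pos': array([0.198, 0.513, 0.256]), 'ee_rot': array([-0.   ,  0.183,  0.983, -0.001]), 'wrist_force': array([-0.268, -0.404, -0.705]), 'moment': array([-0.009,  0.026,  0.04 ]), 'finger_force': np.float64(0.0), 'width': np.float64(0.998)} 0.025
```

View pics/scene0.png

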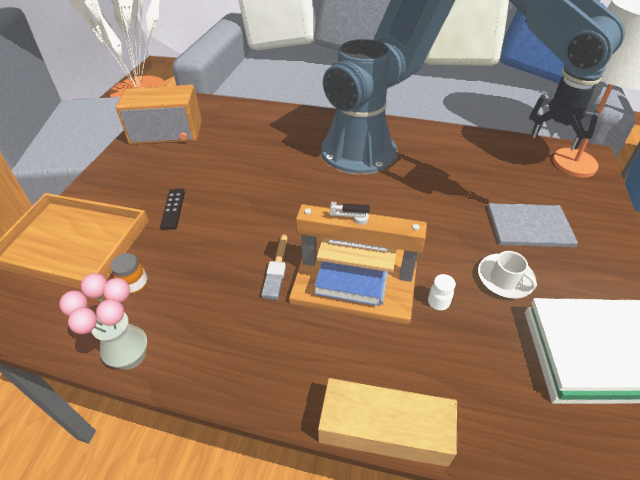

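View pics/side0.png

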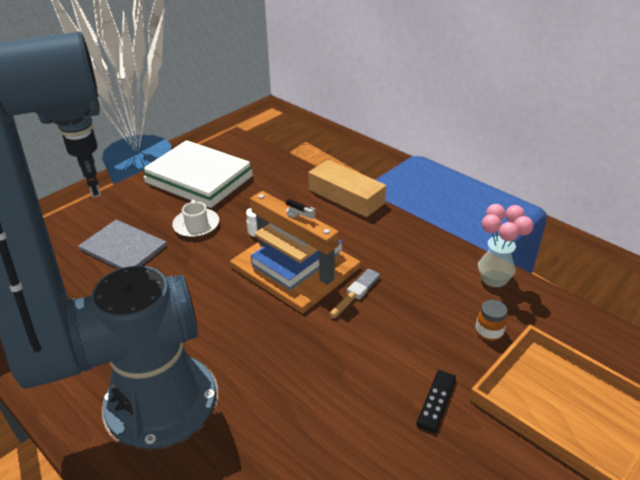

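The press stands in front of the robot, with the crank on its bridge at about (350,212) in scene and (300,209) in side. I'll take enlarged crops of that area.

Run:
```python
from h import *
a=cv2.imread('pics/scene0.png')[190:250,285:445]; b=cv2.imread('pics/side0.png')[180:260,240:350]
a=cv2.resize(a,(800,300),interpolation=2); b=cv2.resize(b,(412,300),interpolation=2)
c=np.zeros((600,800,3),np.uint8);c[:300]=a;c[300:,:412]=b;cv2.imwrite('pics/c0.png',c)
z=np.load('pics/scene0.npz')
for p in [(306,211),(418,227),(350,210),(362,217),(336,210),(320,218)]: print(p,atd(z,*p).round(3),atz(z,*p,.188).round(3))
z=np.load('pics/side0.npz')
for p in [(261,198),(327,233),(297,206),(308,212),(291,214)]: print(p,atd(z,*p).round(3),atz(z,*p,.188).round(3))
```

```text
(306, 211) [ 0.529 -0.026  0.192] [ 0.524 -0.027  0.188]
(418, 227) [0.52  0.217 0.192] [0.517 0.218 0.188]
(350, 210) [0.535 0.073 0.222] [0.498 0.067 0.188]
(362, 217) [0.528 0.098 0.201] [0.514 0.096 0.188]
(336, 210) [0.523 0.04  0.204] [0.506 0.036 0.188]
(320, 218) [0.54  0.009 0.189] [0.539 0.008 0.188]
(261, 198) [0.515 0.206 0.187] [0.514 0.205 0.188]
(327, 233) [ 0.521 -0.032  0.189] [ 0.523 -0.031  0.188]
(297, 206) [0.519 0.07  0.224] [0.553 0.107 0.188]
(308, 212) [0.52  0.032 0.223] [0.554 0.066 0.188]
(291, 214) [0.509 0.084 0.197] [0.518 0.093 0.188]
```

View pics/c0.png

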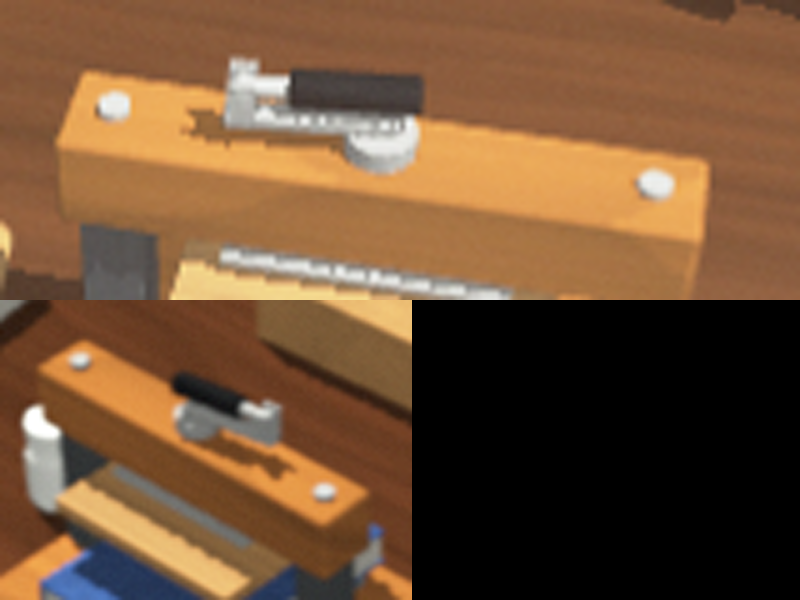

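The crop shows the arm and handle lying along y, with the hinge at about x≈0.52, y≈0.033 and the crank's axis at about (0.520, 0.092). Next I'll go above it for a close look, raising the tool before crossing.

>>> {"fn": "jog_arm", "kwargs": {
  "plan": "20 -20 40 -7; 50 -60 80 -14; 80 -95 110 -21; 110 -130 124 -28; 140 -165 124 -35; 170 -200 124 -42; 195 -235 124 -49; 220 -270 124 -56; 245 -305 124 -63; 265 -340 124 -68.5",
  "hand": 1
}}

```text
clock: 0.93
tool_pos: [0.4326, 0.2179, 0.3796]
ee_rot: [-0.0, 0.707, 0.707, 0.0]
wrist_force: [0.1, 0.4, 0.1]
width: 0.999
finger_force: 0.0
```

>>> {"fn": "jog_arm", "kwargs": {
  "plan": "20 -35 0 0; 40 -70 0 0; 55 -103 -5 0; 55 -103 -10 0; 55 -103 -10 0"
}}

```text
clock: 1.35
tool_pos: [0.4868, 0.1153, 0.3683]
ee_rot: [-0.001, 0.706, 0.709, -0.001]
wrist_force: [-0.1, 0.2, -0.4]
width: 1.003
finger_force: 0.0
```

Run:
```python
from h import *
o=r.get_obs();print({k:np.round(v,3) for k,v in o.items()})
snap('wrist','w1')
```

```text
{'clock': np.float64(1.35), 'qpos': array([0.139, 0.163, 1.618, 0.   , 1.362, 0.135]), 'joint_velocities': array([ 0.055, -0.017, -0.009,  0.007,  0.022,  0.019]), 'joint_torque': array([ -2.6  , -42.347, -32.893,  -0.191,  -0.254,  -0.321]), 'tool_pos': array([0.487, 0.115, 0.368]), 'ee_rot': array([-0.001,  0.706,  0.709, -0.001]), 'wrist_force': array([-0.121,  0.158, -0.4  ]), 'moment': array([ 0.037, -0.039,  0.03 ]), 'finger_force': np.float64(0.0), 'width': np.float64(1.003)}
```

View pics/w1.png

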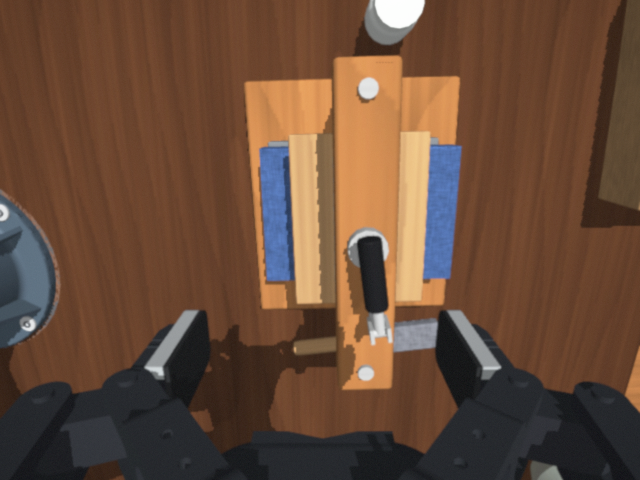

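This view shows the bolts at (368,88) and (366,374), the hub at (368,248), the black grip from (370,240) to (377,308), and the hinge at about (379,330). I'll turn these into positions and measure the gap between platen and book.

Run:
```python
from h import *
z=np.load('pics/w1.npz'); print(z['T'].round(3))
for n,p,h in [('bolt',(368,88),.19),('bolt',(366,374),.19),('hub',(368,248),.2),('griptip',(370,240),.225),('gripmid',(373,274),.225),('gripend',(376.5,308),.225),('hinge',(379,330),.22),('platen',(305,220),.1),('platenR',(412,200),.1),('book',(276,210),.1),('bookR',(441,210),.1)]:
  print(n,atd(z,*p).round(4),atz(z,*p,h).round(4))
s=np.load('pics/scene0.npz')
o,d=ray(z,373,274)
# second view: grip centre in scene
q=(285+356/5,190+91/5)
o2,d2=ray(s,*q)
t=np.linalg.lstsq(np.c_[d,-d2],o2-o,rcond=None)[0]; print(o+d*t[0],o2+d2*t[1])
```

```text
[[ 1.    -0.005  0.001  0.487]
 [ 0.004  0.954  0.299  0.192]
 [-0.002 -0.299  0.954  0.485]
 [ 0.     0.     0.     1.   ]]
bolt [0.518  0.212  0.1911] [0.5182 0.2121 0.19  ]
bolt [ 0.5254 -0.0238  0.1919] [ 0.5257 -0.0252  0.19  ]
hub [0.5179 0.106  0.2293] [0.5215 0.0962 0.2   ]
griptip [0.5198 0.1099 0.2232] [0.5196 0.1104 0.225 ]
gripmid [0.5225 0.0859 0.2272] [0.5228 0.085  0.225 ]
gripend [0.526  0.0598 0.2286] [0.5265 0.058  0.225 ]
hinge [0.5297 0.0383 0.2228] [0.5301 0.0367 0.22  ]
platen [0.4694 0.0969 0.1179] [0.4686 0.0923 0.1   ]
platenR [0.5715 0.1172 0.1181] [0.5757 0.1135 0.1   ]
book [0.4358 0.0956 0.0701] [0.4395 0.1025 0.1   ]
bookR [0.6146 0.0969 0.0716] [0.6058 0.1034 0.1   ]
[0.5235077  0.08279871 0.21971552] [0.52369198 0.08370458 0.2193693 ]
```

The crank's centre is at about (0.522, 0.094), with the arm at −83°. Grip-mid is at (0.523, 0.084, 0.2195) and the gap to the book is about 34 mm, so roughly 6 rad of turn. I'll move over the grip.

>>> {"fn": "jog_arm", "kwargs": {
  "plan": "12 -10 -25 3; 24 -20 -50 7; 36 -31 -75 7; 36 -31 -95 7; 36 -31 -95 7; 36 -31 -95 7"
}}

```text
clock: 1.9
tool_pos: [0.5223, 0.0869, 0.2747]
ee_rot: [-0.001, 0.659, 0.752, -0.0]
wrist_force: [0.3, -0.1, 0.7]
width: 1.004
finger_force: 0.0
```

Run:
```python
from h import *
o=r.get_obs();print(o['tool_pos'].round(4),o['ee_rot'].round(3),o['qpos'].round(2),o['wrist_force'].round(2))
```

```text
[0.5223 0.0869 0.2747] [-0.001  0.659  0.752 -0.   ] [ 0.08  0.29  1.68  0.    1.17 -0.05] [ 0.26 -0.08  0.68]
```

>>> {"fn": "jog_arm", "kwargs": {
  "plan": "1 -3 -15 0; 1 -3 -30 0; 1 -3 -40 0; 1 -3 -45 0; 1 -3 -45 0; 1 -3 -45 0"
}}

```text
clock: 2.4
tool_pos: [0.524, 0.0831, 0.2305]
ee_rot: [0.0, 0.66, 0.752, 0.0]
wrist_force: [-0.4, -0.6, -1.1]
width: 0.999
finger_force: 0.0
```

>>> {"fn": "jog_arm", "kwargs": {
  "plan": "0 0 0 0; 0 0 0 0; 0 0 0 0; 0 0 0 0; 0 0 0 0; 0 0 0 0; 0 0 0 0; 0 0 0 0",
  "hand": -1,
  "grip_force": 25
}}

```text
clock: 3.07
tool_pos: [0.5238, 0.0827, 0.2297]
ee_rot: [0.0, 0.66, 0.751, 0.0]
wrist_force: [-0.6, -0.2, 2.1]
width: 0.2
finger_force: 25.8
```

>>> {"fn": "jog_arm", "kwargs": {
  "plan": "0.1 -0.5 7 0; 0.2 -1.5 12.4 0; 0.4 -3.5 18.5 0; 0.7 -6.1 24 0; 1.1 -9.5 29.3 0; 1.6 -13.3 34.1 0; 2.2 -18 38.5 0; 2.8 -22.8 42.1 0; 3.5 -28.4 45 0; 4.2 -34 47.4 0"
}}

```text
clock: 3.9
tool_pos: [0.5281, 0.0486, 0.2777]
ee_rot: [-0.0, 0.66, 0.751, 0.001]
wrist_force: [2.2, 5.2, -4.0]
width: 0.194
finger_force: 24.4
```

>>> {"fn": "jog_arm", "kwargs": {
  "plan": "0.7 -6 1.5 0; 1.5 -12.2 2.5 0; 1.8 -14.8 2.5 0; 1.8 -14.8 2.5 0; 1.8 -14.8 2.5 0"
}}

```text
clock: 4.32
tool_pos: [0.5302, 0.0336, 0.2804]
ee_rot: [0.001, 0.66, 0.751, 0.001]
wrist_force: [2.6, 3.1, 0.6]
width: 0.19
finger_force: 25.7
```

Run:
```python
from h import *
o=r.get_obs();print(o['tool_pos'].round(4),o['wrist_force'].round(2),o['moment'].round(2))
snap('scene','s2');snap('side','d2')
a=cv2.imread('pics/scene0.png');a=cv2.imread('pics/s2.png')[150:250,280:420];b=cv2.imread('pics/d2.png')[140:240,240:380]
cv2.imwrite('pics/c2.png',np.hstack([cv2.resize(x,(400,286),interpolation=2) for x in(a,b)]))
```

```text
[0.5302 0.0336 0.2804] [2.62 3.08 0.55] [ 0.57 -0.41 -0.02]
```

View pics/c2.png

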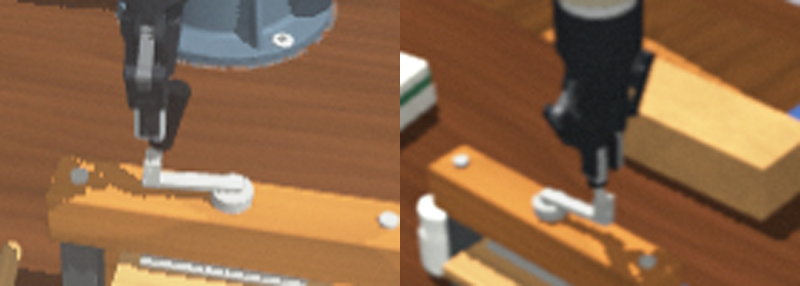

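The handle stands upright in the jaws. Now I'll compute the circle rows.

```bash
cat >> h.py <<'E'
C=np.array([.522,.094])
def arc(a0,a1,n,R=.0600,hold=0):
    P=lambda a:C*1000+R*1000*np.array([np.cos(np.radians(a)),np.sin(np.radians(a))])
    L=[P(a)-P(a0) for a in np.linspace(a0,a1,n+1)[1:]]; L+=[L[-1]]*hold
    print('; '.join('%.1f %.1f 0 0'%tuple(x) for x in L))
E
python3 - <<'E'
from h import *
arc(-82,-172,10);arc(-172,-262,10);arc(-262,-352,10)
E
```

```text
-9.4 -0.6 0 0; -18.8 0.3 0 0; -27.9 2.7 0 0; -36.5 6.4 0 0; -44.5 11.5 0 0; -51.5 17.7 0 0; -57.5 25.0 0 0; -62.3 33.1 0 0; -65.7 41.9 0 0; -67.8 51.1 0 0
-0.6 9.4 0 0; 0.3 18.8 0 0; 2.7 27.9 0 0; 6.4 36.5 0 0; 11.5 44.5 0 0; 17.7 51.5 0 0; 25.0 57.5 0 0; 33.1 62.3 0 0; 41.9 65.7 0 0; 51.1 67.8 0 0
9.4 0.6 0 0; 18.8 -0.3 0 0; 27.9 -2.7 0 0; 36.5 -6.4 0 0; 44.5 -11.5 0 0; 51.5 -17.7 0 0; 57.5 -25.0 0 0; 62.3 -33.1 0 0; 65.7 -41.9 0 0; 67.8 -51.1 0 0
```

>>> {"fn": "jog_arm", "kwargs": {
  "plan": "-9.4 -0.6 0 0; -18.8 0.3 0 0; -27.9 2.7 0 0; -36.5 6.4 0 0; -44.5 11.5 0 0; -51.5 17.7 0 0; -57.5 25 0 0; -62.3 33.1 0 0; -65.7 41.9 0 0; -67.8 51.1 0 0"
}}

```text
clock: 5.25
tool_pos: [0.4615, 0.085, 0.2797]
ee_rot: [0.0, 0.66, 0.751, -0.001]
wrist_force: [-0.8, -5.2, 1.4]
width: 0.001
finger_force: 0.0
```

```bash
cat >> h.py <<'E'
def st():
    o=r.get_obs(); p=o['tool_pos'];d=p[:2]-C;a=np.arctan2(d[1],d[0]);f=o['wrist_force']
    t=np.array([np.sin(a),-np.cos(a)])  # clockwise tangent
    print('%.2f'%o['clock'],p.round(4),'ang %.1f R %.1f'%(np.degrees(a),1000*np.hypot(*d)),'Fcw %.2f Frad %.2f Fz %.2f'%(f[:2]@t,f[:2]@d/np.hypot(*d),f[2]),o['moment'].round(2),o['width'].round(3))
E
python3 -c "
from h import *
st()"
```

```text
Traceback (most recent call last):
  File "h.py", line 21, in st
    print('%.2f'%o['clock'],p.round(4),'ang %.1f R %.1f'%(np.degrees(a),1000*np.hypot(*d)),'Fcw %.2f Frad %.2f Fz %.2f'%(f[:2]@t,f[:2]@d/np.hypot(*d),f[2]),o['moment'].round(2),o['width'].round(3))
                                                                                                                                                                                 ^^^^^^^^^^^^^^^^
AttributeError: 'float' object has no attribute 'round'
```

The jaws closed empty, so the handle slipped out. I'll look at the wrist and side views.

```bash
sed -i "s/,o\['width'\].round(3)/,round(float(o['width']),3)/" h.py
python3 - <<'E'
from h import *
st()
for n in('scene','side','wrist'): snap(n,n+'3')
a=cv2.imread('pics/scene3.png')[150:250,280:420];b=cv2.imread('pics/side3.png')[140:240,240:380];c=cv2.imread('pics/wrist3.png')
t=np.hstack([cv2.resize(x,(400,286),interpolation=2) for x in(a,b)]); c=cv2.resize(c,(400,300)); 
cv2.imwrite('pics/c3.png',np.vstack([t,np.hstack([c,np.zeros_like(c)])]))
E
```

```text
5.25 [0.4615 0.085  0.2797] ang -171.5 R 61.1 Fcw -5.07 Frad 1.52 Fz 1.41 [-0.66  0.03 -0.07] 0.001
```

View pics/c3.png

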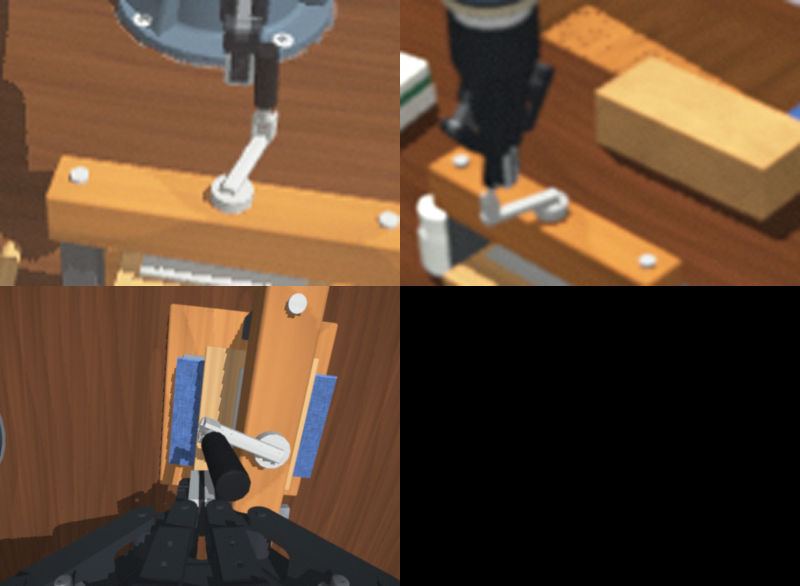

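The handle is still upright, at an arm angle of roughly 155°, with the closed fingers behind it. I'll back off, raise, open and measure. Then I'll regrip with the closing axis along the tangent, a firmer grip, and the tool turning with the crank.

>>> {"fn": "jog_arm", "kwargs": {
  "plan": "0 -10 0 0; 0 -20 0 0; 0 -25 30 0; 0 -25 60 0; 0 -25 80 0; 0 -25 90 0; 0 -25 90 0; 0 -25 90 0"
}}

```text
clock: 6.07
tool_pos: [0.4618, 0.0595, 0.3687]
ee_rot: [-0.0, 0.66, 0.751, -0.0]
wrist_force: [-0.1, -0.1, -1.2]
width: 0.001
finger_force: 0.0
```

Run:
```python
from h import *
st(); snap('wrist','w4'); snap('scene','s4')
cv2.imwrite('pics/w4c.png',cv2.imread('pics/w4.png'))
```

```text
6.07 [0.4618 0.0595 0.3687] ang -150.2 R 69.4 Fcw -0.01 Frad 0.15 Fz -1.16 [-0.06 -0.01  0.02] 0.001
```

View pics/w4.png

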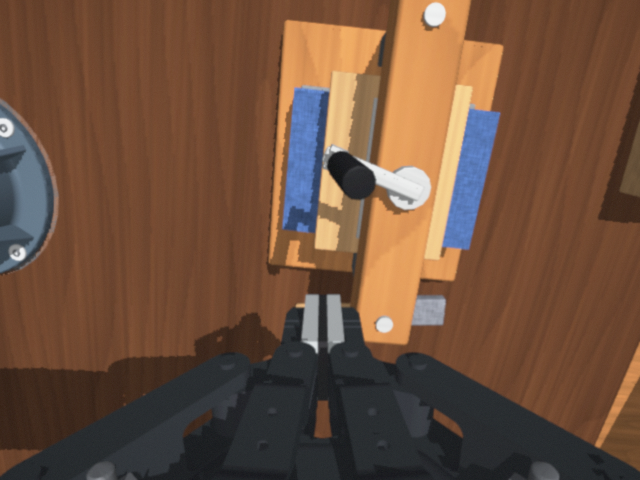

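The handle's top disc is at (358,182), the hinge at about (335,157), the hub at (409,188) and the bolts at (434,14) and (385,325).

Run:
```python
from h import *
z=np.load('pics/w4.npz')
print('top',atd(z,358,182).round(4),atz(z,358,182,.296).round(4),'hinge',atz(z,335,157,.22).round(4),'hub',atz(z,411,187,.2).round(4), 'armend',atz(z,341,150,.208).round(4))
print('bolts',atz(z,434,14,.19).round(4),atz(z,385,325,.19).round(4))
pl=atd(z,340,230);bk=atd(z,300,215);print(pl.round(4),bk.round(4),atd(z,335,120).round(4))
```

```text
top [0.4728 0.1078 0.2954] [0.4728 0.1079 0.296 ] hinge [0.4633 0.1115 0.22  ] hub [0.5225 0.0955 0.2   ] armend [0.4673 0.1157 0.208 ]
bolts [0.5179 0.2123 0.19  ] [ 0.5262 -0.0246  0.19  ]
[0.483  0.0308 0.108 ] [0.4406 0.032  0.072 ] [0.4635 0.1348 0.1082]
```

>>> {"fn": "jog_arm", "kwargs": {
  "plan": "2 7 0 7; 3 14 0 14; 4 21 0 21; 5 28 0 28; 6 35 0 35; 7 42 0 42; 8 49 0 49; 8 49 0 50; 8 49 0 50; 8 49 0 50",
  "hand": 1
}}

```text
clock: 7.0
tool_pos: [0.4697, 0.1087, 0.3688]
ee_rot: [-0.001, 0.282, 0.959, -0.0]
wrist_force: [-0.4, -0.1, 0.9]
width: 0.998
finger_force: 0.0
```

>>> {"fn": "jog_arm", "kwargs": {
  "plan": "0 0 -20 0; 0 0 -45 0; 0 0 -70 0; 0 0 -85 0; 0 0 -91 0; 0 0 -91 0"
}}

```text
clock: 7.5
tool_pos: [0.4695, 0.1086, 0.2774]
ee_rot: [-0.001, 0.282, 0.96, -0.001]
wrist_force: [0.2, 1.2, 0.5]
width: 1.0
finger_force: 0.0
```

Run:
```python
from h import *
st();print(r.get_obs()['qpos'].round(2),r.get_obs()['ee_rot'].round(3))
```

```text
7.50 [0.4695 0.1086 0.2774] ang 164.4 R 54.5 Fcw 1.17 Frad 0.11 Fz 0.52 [ 0.02 -0.03  0.  ] 1.0
[ 0.13  0.2   1.79 -0.    1.15 -0.87] [-0.001  0.282  0.96  -0.001]
```

>>> {"fn": "jog_arm", "kwargs": {
  "plan": "0 0 0 0; 0 0 0 0; 0 0 0 0; 0 0 0 0; 0 0 0 0; 0 0 0 0; 0 0 0 0; 0 0 0 0",
  "hand": -1,
  "grip_force": 60
}}

```text
clock: 8.17
tool_pos: [0.4699, 0.1091, 0.2791]
ee_rot: [0.0, 0.28, 0.96, -0.0]
wrist_force: [-1.9, 0.7, 4.9]
width: 0.19
finger_force: 57.9
```

```bash
cat >> h.py <<'E'
def arc2(a0,a1,n,roll,R0,R1,hold=0):
    P=lambda a,R:C*1000+R*np.array([np.cos(np.radians(a)),np.sin(np.radians(a))])
    L=[(*(P(a,R)-P(a0,R0)),q) for a,R,q in zip(np.linspace(a0,a1,n+1)[1:],np.linspace(R0,R1,n+1)[1:],np.linspace(0,roll,n+1)[1:])]; L+=[L[-1]]*hold
    print('; '.join('%.1f %.1f 0 %.1f'%tuple(x) for x in L))
E
python3 - <<'E'
from h import *
st()
arc2(164,84,10,-70,55,56);arc2(84,4,10,-70,56,56);arc2(4,-36,7,-34,56,56,1)
E
```

```text
8.17 [0.4699 0.1091 0.2791] ang 163.8 R 54.3 Fcw 0.13 Frad 2.02 Fz 4.89 [-0.23  0.63  0.02] 0.19
2.5 7.3 0 -7.0; 6.1 14.1 0 -14.0; 10.5 20.4 0 -21.0; 15.8 26.0 0 -28.0; 21.8 30.9 0 -35.0; 28.5 34.8 0 -42.0; 35.7 37.8 0 -49.0; 43.2 39.8 0 -56.0; 50.9 40.7 0 -63.0; 58.7 40.5 0 -70.0
7.7 -1.4 0 -7.0; 15.1 -3.8 0 -14.0; 22.1 -7.2 0 -21.0; 28.6 -11.6 0 -28.0; 34.4 -16.8 0 -35.0; 39.5 -22.8 0 -42.0; 43.6 -29.4 0 -49.0; 46.8 -36.5 0 -56.0; 48.9 -44.1 0 -63.0; 50.0 -51.8 0 -70.0
0.1 -5.6 0 -4.9; -0.3 -11.1 0 -9.7; -1.3 -16.6 0 -14.6; -2.9 -22.0 0 -19.4; -4.9 -27.2 0 -24.3; -7.5 -32.1 0 -29.1; -10.6 -36.8 0 -34.0; -10.6 -36.8 0 -34.0
```

>>> {"fn": "jog_arm", "kwargs": {
  "plan": "2.5 7.3 0 -7; 6.1 14.1 0 -14; 10.5 20.4 0 -21; 15.8 26 0 -28; 21.8 30.9 0 -35; 28.5 34.8 0 -42; 35.7 37.8 0 -49; 43.2 39.8 0 -56; 50.9 40.7 0 -63; 58.7 40.5 0 -70"
}}

```text
clock: 9.0
tool_pos: [0.5287, 0.1488, 0.2791]
ee_rot: [0.001, 0.782, 0.623, -0.001]
wrist_force: [-4.5, -9.1, 7.7]
width: 0.192
finger_force: 57.9
```

```bash
python3 -c "
from h import *
st();print(r.get_obs()['qpos'].round(2))"
```

```text
9.00 [0.5287 0.1488 0.2791] ang 83.0 R 55.2 Fcw -3.36 Frad -9.61 Fz 7.65 [-1.52  0.98 -0.08] 0.192
[ 0.19  0.33  1.63 -0.    1.19  0.42]
```

>>> {"fn": "jog_arm", "kwargs": {
  "plan": "7.7 -1.5 0 -7; 15.1 -4 0 -14; 22 -7.5 0.3 -21; 28.4 -12 0.5 -28; 34.1 -17.2 0.5 -35; 39.1 -23.2 0.5 -42; 43 -29.6 0.5 -49; 46 -36.7 0.5 -56; 48 -44.3 0.5 -63; 49 -52 0.5 -70"
}}

```text
clock: 9.83
tool_pos: [0.5767, 0.0978, 0.2791]
ee_rot: [-0.0, 0.998, 0.062, -0.001]
wrist_force: [-8.3, 4.5, 5.3]
width: 0.194
finger_force: 57.9
```

```bash
python3 -c "
from h import *
st();print(r.get_obs()['qpos'].round(2))"
```

```text
9.83 [0.5767 0.0978 0.2791] ang 3.9 R 54.9 Fcw -5.03 Frad -7.95 Fz 5.27 [ 0.43  1.61 -0.03] 0.194
[0.09 0.39 1.53 0.   1.22 1.53]
```

>>> {"fn": "jog_arm", "kwargs": {
  "plan": "0.1 -5.6 0 -4.9; -0.3 -11.1 0 -9.7; -1.3 -16.6 0 -14.6; -2.9 -22 0 -19.4; -4.9 -27.2 0 -24.3; -7.5 -32.1 0 -29.1; -10.6 -36.8 0 -34"
}}

```text
clock: 10.42
tool_pos: [0.5664, 0.0617, 0.2792]
ee_rot: [-0.001, 0.973, -0.232, -0.001]
wrist_force: [-4.1, 8.2, 3.1]
width: 0.194
finger_force: 58.0
```

```bash
python3 -c "
from h import *
st();print(r.get_obs()['qpos'].round(2))
arc2(-36,-61,10,-20,55,55)
arc2(-61,-76,10,-12,55,55)
arc2(-76,-91,10,-10,55,55)
for z,n in [(0,'')]:
  snap('wrist','w5')"
```

```text
10.42 [0.5664 0.0617 0.2792] ang -36.0 R 54.8 Fcw -4.16 Frad -8.15 Fz 3.15 [ 1.27  0.95 -0.09] 0.194
[0.03 0.36 1.57 0.   1.21 2.06]
-1.5 -1.9 0 -2.0; -3.0 -3.8 0 -4.0; -4.6 -5.5 0 -6.0; -6.3 -7.2 0 -8.0; -8.1 -8.9 0 -10.0; -9.9 -10.4 0 -12.0; -11.8 -11.9 0 -14.0; -13.7 -13.3 0 -16.0; -15.8 -14.6 0 -18.0; -17.8 -15.8 0 -20.0
-1.3 -0.7 0 -1.2; -2.6 -1.3 0 -2.4; -3.9 -1.9 0 -3.6; -5.2 -2.5 0 -4.8; -6.5 -3.1 0 -6.0; -7.9 -3.6 0 -7.2; -9.2 -4.1 0 -8.4; -10.6 -4.5 0 -9.6; -12.0 -4.9 0 -10.8; -13.4 -5.3 0 -12.0
-1.4 -0.3 0 -1.0; -2.8 -0.6 0 -2.0; -4.2 -0.9 0 -3.0; -5.7 -1.1 0 -4.0; -7.1 -1.3 0 -5.0; -8.5 -1.4 0 -6.0; -9.9 -1.5 0 -7.0; -11.4 -1.6 0 -8.0; -12.8 -1.6 0 -9.0; -14.3 -1.6 0 -10.0
```

>>> {"fn": "jog_arm", "kwargs": {
  "plan": "-1.5 -1.9 0 -2; -3 -3.8 0 -4; -4.6 -5.5 0 -6; -6.3 -7.2 0 -8; -8.1 -8.9 0 -10; -9.9 -10.4 0 -12; -11.8 -11.9 0 -14"
}}

```text
clock: 11.05
tool_pos: [0.5549, 0.0501, 0.2792]
ee_rot: [-0.001, 0.938, -0.347, -0.001]
wrist_force: [-0.6, 9.3, 2.6]
width: 0.196
finger_force: 58.2
```

```bash
python3 -c "
from h import *
st()
z=np.load('pics/w5.npz'); d=z['d']
T=z['T']
# heights histogram around press
v,u=np.mgrid[0:480:4,0:640:4]; P=np.array([atd(z,a,b) for a,b in zip(u.ravel(),v.ravel())])
m=(abs(P[:,1]-.094)<.06)
for nm,lo,hi in (('pl',.035,.058),('bk',.075,.1)):
  k=m&(abs(abs(P[:,0]-.522)-(lo+hi)/2)<(hi-lo)/2)&(P[:,2]<.13)&(P[:,2]>.05); print(nm,k.sum(),np.percentile(P[k,2],[10,50,90]).round(4))
"
```

```text
11.05 [0.5549 0.0501 0.2792] ang -53.1 R 54.9 Fcw -5.11 Frad -7.77 Fz 2.61 [ 1.28  0.53 -0.06] 0.196
pl 240 [0.0868 0.0877 0.0884]
bk 273 [0.0692 0.0701 0.0709]
```

>>> {"fn": "jog_arm", "kwargs": {
  "plan": "-2 -1.4 0 -1.5; -4 -2.7 0 -3; -6 -3.9 0 -4.5; -8.1 -5 0 -6; -10.3 -6 0 -7.5; -12.5 -6.9 0 -9"
}}

```text
clock: 11.55
tool_pos: [0.5428, 0.043, 0.2793]
ee_rot: [-0.001, 0.908, -0.42, -0.0]
wrist_force: [1.9, 8.7, 0.9]
width: 0.194
finger_force: 58.1
```

```bash
python3 -c "
from h import *
st();print(r.get_obs()['qpos'].round(2))
arc2(-68,-77,6,-5,55,55)
arc2(-77,-86,6,-5,55,55)
arc2(-86,-92,4,-2,55,55)
arc2(-92,-98,4,-2,55,55)
"
```

```text
11.55 [0.5428 0.043  0.2793] ang -67.8 R 55.1 Fcw -5.01 Frad -7.32 Fz 0.93 [1.14 0.25 0.02] 0.194
[-0.01  0.32  1.64  0.    1.18  2.43]
-1.3 -0.5 0 -0.8; -2.7 -1.0 0 -1.7; -4.1 -1.5 0 -2.5; -5.4 -1.9 0 -3.3; -6.8 -2.3 0 -4.2; -8.2 -2.6 0 -5.0
-1.4 -0.3 0 -0.8; -2.8 -0.6 0 -1.7; -4.2 -0.8 0 -2.5; -5.7 -1.0 0 -3.3; -7.1 -1.2 0 -4.2; -8.5 -1.3 0 -5.0
-1.4 -0.1 0 -0.5; -2.9 -0.1 0 -1.0; -4.3 -0.1 0 -1.5; -5.8 -0.1 0 -2.0
-1.4 0.1 0 -0.5; -2.9 0.2 0 -1.0; -4.3 0.3 0 -1.5; -5.7 0.5 0 -2.0
```

>>> {"fn": "jog_arm", "kwargs": {
  "plan": "-1.3 -0.5 0 -0.8; -2.7 -1 0 -1.7; -4.1 -1.5 0 -2.5; -5.4 -1.9 0 -3.3; -6.8 -2.3 0 -4.2; -8.2 -2.6 0 -5"
}}

```text
clock: 12.05
tool_pos: [0.5348, 0.0403, 0.2793]
ee_rot: [-0.001, 0.889, -0.459, -0.0]
wrist_force: [3.8, 6.8, 0.6]
width: 0.199
finger_force: 58.2
```

```bash
python3 -c "
from h import *
st()"
```

```text
12.05 [0.5348 0.0403 0.2793] ang -76.6 R 55.2 Fcw -5.24 Frad -5.73 Fz 0.61 [ 0.95  0.16 -0.08] 0.199
```

Contact isn't felt yet. I'll continue in small steps.

>>> {"fn": "jog_arm", "kwargs": {
  "plan": "-1.4 -0.3 0 -0.8; -2.8 -0.6 0 -1.7; -4.2 -0.8 0 -2.5; -4.2 -0.8 0 -2.5"
}}

```text
clock: 12.38
tool_pos: [0.5305, 0.0393, 0.2792]
ee_rot: [-0.001, 0.878, -0.478, -0.0]
wrist_force: [3.3, 3.2, -5.2]
width: 0.194
finger_force: 58.9
```

```bash
python3 -c "
from h import *
st()"
```

```text
12.38 [0.5305 0.0393 0.2792] ang -81.1 R 55.3 Fcw -3.74 Frad -2.68 Fz -5.18 [ 0.48  0.3  -0.07] 0.194
```

>>> {"fn": "jog_arm", "kwargs": {
  "plan": "-1.5 -0.2 0 -0.8; -2.9 -0.4 0 -1.6; -2.9 -0.4 0 -1.6"
}}

```text
clock: 12.63
tool_pos: [0.5277, 0.0388, 0.2791]
ee_rot: [-0.001, 0.872, -0.49, 0.0]
wrist_force: [3.9, 3.7, -1.7]
width: 0.198
finger_force: 59.2
```

```bash
python3 -c "
from h import *
st()"
```

```text
12.63 [0.5277 0.0388 0.2791] ang -84.1 R 55.5 Fcw -4.25 Frad -3.27 Fz -1.72 [ 0.71  0.07 -0.07] 0.198
```

>>> {"fn": "jog_arm", "kwargs": {
  "plan": "-1.4 -0.1 0 -0.5; -2.9 -0.1 0 -1; -4.3 -0.1 0 -1.5"
}}

```text
clock: 12.88
tool_pos: [0.5237, 0.0385, 0.2791]
ee_rot: [-0.001, 0.865, -0.502, 0.0]
wrist_force: [6.7, 3.1, -3.3]
width: 0.198
finger_force: 59.1
```

```bash
python3 -c "
from h import *
st();snap('wrist','w6')
z=np.load('pics/w6.npz')
v,u=np.mgrid[0:480:4,0:640:4]; P=np.array([atd(z,a,b) for a,b in zip(u.ravel(),v.ravel())])
m=(abs(P[:,1]-.094)<.06)
for nm,lo,hi in (('pl',.035,.058),('bk',.075,.1)):
  k=m&(abs(abs(P[:,0]-.522)-(lo+hi)/2)<(hi-lo)/2)&(P[:,2]<.13)&(P[:,2]>.05); print(nm,k.sum(),np.percentile(P[k,2],[10,50,90]).round(4))
"
```

```text
12.88 [0.5237 0.0385 0.2791] ang -88.2 R 55.5 Fcw -6.80 Frad -2.88 Fz -3.27 [ 0.5  -0.33 -0.07] 0.198
pl 248 [0.0822 0.0831 0.084 ]
bk 352 [0.0692 0.0701 0.071 ]
```

The platen's top is at 83.1 mm, so its underside is level with the book's top at 70.1 mm, and the push has begun to grow. I'll go on in small steps.

>>> {"fn": "jog_arm", "kwargs": {
  "plan": "-0.8 0 0 -0.2; -1.5 0 0 -0.5"
}}

```text
clock: 13.1
tool_pos: [0.5223, 0.0385, 0.2791]
ee_rot: [-0.001, 0.863, -0.505, 0.0]
wrist_force: [7.5, 2.4, -2.3]
width: 0.194
finger_force: 59.2
```

```bash
python3 -c "
from h import *
st();print(r.get_obs()['qpos'].round(2))"
```

```text
13.10 [0.5223 0.0385 0.2791] ang -89.7 R 55.6 Fcw -7.50 Frad -2.37 Fz -2.26 [ 0.49 -0.38 -0.11] 0.194
[-0.02  0.28  1.69  0.    1.17  2.61]
```

>>> {"fn": "jog_arm", "kwargs": {
  "plan": "-0.8 0 0 -0.2; -1.4 0 0 -0.4"
}}

```text
clock: 13.27
tool_pos: [0.5209, 0.0384, 0.2791]
ee_rot: [-0.001, 0.861, -0.508, 0.001]
wrist_force: [7.3, 2.5, -3.1]
width: 0.188
finger_force: 59.1
```

>>> {"fn": "jog_arm", "kwargs": {
  "plan": "0 0 0 0; 0 0 0 0; 0 0 0 0"
}}

```text
clock: 13.52
tool_pos: [0.5209, 0.0384, 0.2791]
ee_rot: [-0.001, 0.861, -0.508, 0.0]
wrist_force: [6.7, 2.5, -2.7]
width: 0.19
finger_force: 59.2
```

```bash
python3 -c "
from h import *
st();print(r.get_obs()['qpos'].round(2))"
```

```text
13.52 [0.5209 0.0384 0.2791] ang -91.1 R 55.6 Fcw -6.67 Frad -2.62 Fz -2.67 [ 0.42 -0.35 -0.1 ] 0.19
[-0.02  0.28  1.7   0.    1.17  2.62]
```

>>> {"fn": "jog_arm", "kwargs": {
  "plan": "-1 0 0 -0.2; -2 0.1 0 -0.4"
}}

```text
clock: 13.68
tool_pos: [0.519, 0.0384, 0.2791]
ee_rot: [-0.001, 0.859, -0.511, 0.001]
wrist_force: [8.2, 1.5, -2.0]
width: 0.195
finger_force: 59.2
```

```bash
python3 -c "
from h import *
st()"
```

```text
13.68 [0.519  0.0384 0.2791] ang -93.1 R 55.7 Fcw -8.11 Frad -1.98 Fz -2.04 [ 0.36 -0.49 -0.07] 0.195
```

The push has grown by about 3.1 N, so the clamping is about 31 N, and I'll stop here. Next I'll release, rise, and turn the tool back to regrip square to the arm.

>>> {"fn": "jog_arm", "kwargs": {
  "plan": "0 0 0 0; 0 0 0 0; 0 0 0 0; 0 0 0 0; 0 0 0 0; 0 0 0 0; 0 0 0 0; 0 0 0 0",
  "hand": 1
}}

```text
clock: 14.35
tool_pos: [0.5182, 0.0381, 0.279]
ee_rot: [0.0, 0.86, -0.511, -0.0]
wrist_force: [0.8, -0.2, 0.5]
width: 1.005
finger_force: 0.0
```

>>> {"fn": "jog_arm", "kwargs": {
  "plan": "0 0 25 0; 0 0 55 0; 0 0 80 0; 0 0 90 7; 0 0 90 14; 0 0 90 21; 0 0 90 28; 0 0 90 35; 0 0 90 42; 0 0 90 49"
}}

```text
clock: 15.18
tool_pos: [0.5182, 0.0381, 0.369]
ee_rot: [0.0, 0.994, -0.106, -0.0]
wrist_force: [-0.0, 0.2, 0.2]
width: 0.999
finger_force: 0.0
```

>>> {"fn": "jog_arm", "kwargs": {
  "plan": "0 -4 0 7; 0 -8 0 14; 0 -12 0 21; 0 -16 0 28; 0 -20 0 35; 0 -24 0 42; 0 -28 0 49; 0 -32 0 56; 0 -36 0 63; 0 -40 0 70"
}}

```text
clock: 16.02
tool_pos: [0.5182, -0.002, 0.369]
ee_rot: [-0.0, 0.875, 0.484, -0.0]
wrist_force: [-0.1, 0.2, 0.5]
width: 0.998
finger_force: 0.0
```

>>> {"fn": "jog_arm", "kwargs": {
  "plan": "0 0 0 7; 0 0 0 14; 0 0 0 21; 0 0 0 28; 0 0 0 29; 0 0 0 29"
}}

```text
clock: 16.52
tool_pos: [0.5182, -0.0019, 0.369]
ee_rot: [-0.0, 0.729, 0.685, -0.0]
wrist_force: [-1.0, -0.1, -0.0]
width: 1.003
finger_force: 0.0
```

```bash
python3 -c "
from h import *
st();print(r.get_obs()['qpos'].round(2),r.get_obs()['ee_rot'].round(3));snap('wrist','w7')"
```

```text
16.52 [ 0.5182 -0.0019  0.369 ] ang -92.3 R 95.9 Fcw 1.04 Frad 0.16 Fz -0.03 [ 0.    0.02 -0.05] 1.003
[-0.09  0.2   1.58 -0.    1.37 -0.03] [-0.     0.729  0.685 -0.   ]
```

View pics/w7.png

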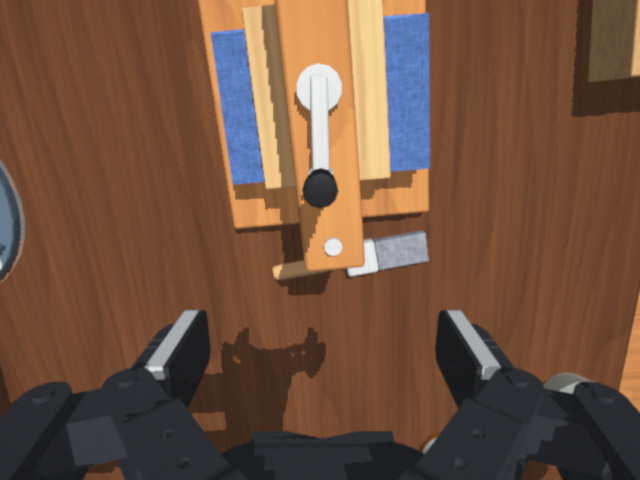

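The handle's top disc is at (320,188), the hub at (319,88), and the arm lies nearly straight towards −y.

```bash
python3 -c "
from h import *
z=np.load('pics/w7.npz')
t=atd(z,320,188);print(t.round(4),atz(z,320,188,.296).round(4),atz(z,319,88,.2).round(4),atz(z,320.5,165,.208).round(4),atz(z,319.5,110,.208).round(4))
v,u=np.mgrid[0:480:4,0:640:4]; P=np.array([atd(z,a,b) for a,b in zip(u.ravel(),v.ravel())])
m=(abs(P[:,1]-.094)<.06)
for nm,lo,hi in (('pl',.035,.058),('bk',.075,.1)):
  k=m&(abs(abs(P[:,0]-.522)-(lo+hi)/2)<(hi-lo)/2)&(P[:,2]<.13)&(P[:,2]>.05); print(nm,k.sum(),np.percentile(P[k,2],[10,50,90]).round(4))
"
```

```text
[0.5197 0.0415 0.2949] [0.5197 0.0417 0.296 ] [0.5218 0.0941 0.2   ] [0.5196 0.0428 0.208 ] [0.5213 0.0796 0.208 ]
pl 381 [0.082  0.083  0.0841]
bk 404 [0.069 0.07  0.071]
```

>>> {"fn": "jog_arm", "kwargs": {
  "plan": "0.5 15 0 0; 1 30 0 0; 1.4 41 -10 0; 1.4 41 -35 0; 1.4 41 -60 0; 1.4 41 -80 0; 1.4 41 -90 0; 1.4 41 -90 0"
}}

```text
clock: 17.23
tool_pos: [0.5187, 0.0392, 0.2766]
ee_rot: [-0.001, 0.729, 0.685, -0.001]
wrist_force: [-0.2, 0.1, -0.5]
width: 1.003
finger_force: 0.0
```

>>> {"fn": "jog_arm", "kwargs": {
  "plan": "0 0 0 0; 0 0 0 0; 0 0 0 0; 0 0 0 0; 0 0 0 0; 0 0 0 0; 0 0 0 0; 0 0 0 0",
  "hand": -1,
  "grip_force": 25
}}

```text
clock: 17.9
tool_pos: [0.5198, 0.0392, 0.2795]
ee_rot: [0.0, 0.728, 0.685, 0.0]
wrist_force: [-2.0, -0.8, 5.7]
width: 0.198
finger_force: 25.8
```

>>> {"fn": "jog_arm", "kwargs": {
  "plan": "-0.4 0 0 0; -0.8 0 0 0; -0.8 0 0 0"
}}

```text
clock: 18.15
tool_pos: [0.5194, 0.0391, 0.2795]
ee_rot: [0.001, 0.728, 0.685, 0.001]
wrist_force: [3.5, -0.8, 5.5]
width: 0.204
finger_force: 25.8
```

The tool now biases the crank slightly clockwise, on the safe side. I'll fold along the arc.

>>> {"fn": "jog_arm", "kwargs": {
  "plan": "0.4 8.4 -1.5 0; 0.7 15.4 -4.1 0; 1 22 -7.6 0; 1.2 28 -12.1 0; 1.4 33.2 -17.5 0; 1.6 37.6 -23.6 0; 1.8 41 -30.2 0; 1.9 43.4 -37.3 0; 2 44.6 -43.7 0; 2 45 -49.7 0"
}}

```text
clock: 18.98
tool_pos: [0.5215, 0.0852, 0.2297]
ee_rot: [0.0, 0.728, 0.686, 0.001]
wrist_force: [2.6, 6.3, 6.6]
width: 0.204
finger_force: 25.1
```

>>> {"fn": "jog_arm", "kwargs": {
  "plan": "0 0 -0.5 0; 0 0 -1 0; 0 0 -1 0"
}}

```text
clock: 19.23
tool_pos: [0.5214, 0.0852, 0.2286]
ee_rot: [-0.0, 0.728, 0.685, 0.001]
wrist_force: [2.7, 7.3, 4.7]
width: 0.2
finger_force: 25.2
```

>>> {"fn": "jog_arm", "kwargs": {
  "plan": "0 0 0 0; 0 0 0 0; 0 0 0 0; 0 0 0 0; 0 0 0 0; 0 0 0 0",
  "hand": 1
}}

```text
clock: 19.73
tool_pos: [0.5208, 0.084, 0.2282]
ee_rot: [-0.0, 0.728, 0.685, -0.0]
wrist_force: [-0.3, -0.1, -0.0]
width: 0.998
finger_force: 0.0
```

>>> {"fn": "jog_arm", "kwargs": {
  "plan": "0 0 15 0; 0 0 40 0; 0 -20 70 0; 0 -45 100 0; 0 -70 130 0; 0 -80 140 0; 0 -80 140 0; 0 -80 140 0"
}}

```text
clock: 20.4
tool_pos: [0.5207, 0.0041, 0.3677]
ee_rot: [-0.0, 0.729, 0.685, 0.0]
wrist_force: [0.4, 0.1, -0.6]
width: 1.001
finger_force: 0.0
```

```bash
python3 -c "
from h import *
st();snap('wrist','w8');snap('scene','s8');snap('side','d8')
z=np.load('pics/w8.npz');P=np.array([[atd(z,u,v) for u in range(200,440,2)] for v in range(0,420,2)]).reshape(-1,3)
k=(P[:,2]>.215)&(P[:,2]<.3)&(abs(P[:,0]-.521)<.02);Q=P[k]
for lo in np.arange(.02,.13,.01):
  q=Q[(Q[:,1]>=lo)&(Q[:,1]<lo+.01)]
  if len(q)>2: print('%.3f'%lo,len(q),np.median(q,0).round(4),q[:,2].max().round(4))
P=P[(abs(P[:,1]-.094)<.06)]
for nm,lo,hi in (('pl',.035,.058),('bk',.075,.1)):
  k=(abs(abs(P[:,0]-.522)-(lo+hi)/2)<(hi-lo)/2)&(P[:,2]<.13)&(P[:,2]>.05); print(nm,k.sum(),np.percentile(P[k,2],[10,50,90]).round(4))
a=cv2.imread('pics/s8.png')[180:260,280:440];b=cv2.imread('pics/d8.png')[180:260,230:390];c=cv2.imread('pics/w8.png')
t=np.hstack([cv2.resize(x,(400,200),interpolation=2) for x in(a,b)]); c=cv2.resize(c[0:300,:],(800,375))
cv2.imwrite('pics/c8.png',np.vstack([t,c]))
"
```

```text
20.40 [0.5207 0.0041 0.3677] ang -90.8 R 89.9 Fcw -0.40 Frad -0.12 Fz -0.64 [-0.02 -0.01  0.03] 1.001
0.020 6 [0.5138 0.0289 0.2264] 0.2273
0.030 85 [0.5195 0.0355 0.2247] 0.2277
0.040 57 [0.52   0.0446 0.226 ] 0.2293
0.050 88 [0.5208 0.0559 0.2328] 0.2356
0.060 114 [0.5213 0.065  0.2355] 0.2388
0.070 129 [0.5208 0.075  0.238 ] 0.2414
0.080 132 [0.5218 0.085  0.2409] 0.2439
0.090 139 [0.5217 0.0948 0.2438] 0.2472
0.100 102 [0.5219 0.1032 0.2454] 0.249
pl 1519 [0.082  0.083  0.0841]
bk 1548 [0.069  0.0701 0.0711]
```

View pics/c8.png

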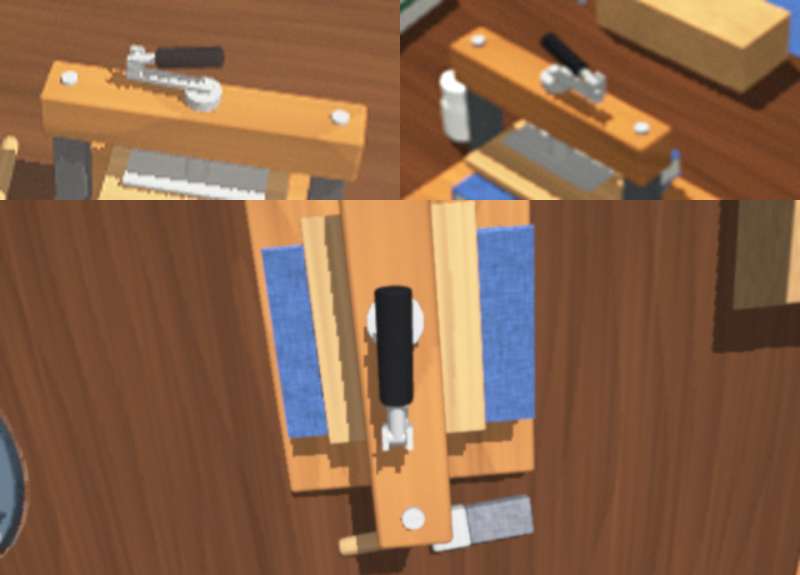

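The handle still stands about 0.28 rad up. I'll press it flat with shut fingertips right over the crank's axis, where the push makes no crank torque.

>>> {"fn": "jog_arm", "kwargs": {
  "plan": "0.3 25 0 0; 0.7 50 0 0; 1.2 75 0 0; 1.2 88 0 0; 1.2 88 -25 0; 1.2 88 -55 0; 1.2 88 -80 0; 1.2 88 -88 0; 1.2 88 -88 0; 1.2 88 -88 0",
  "hand": -1
}}

```text
clock: 21.38
tool_pos: [0.5223, 0.0923, 0.2809]
ee_rot: [0.0, 0.728, 0.685, 0.0]
wrist_force: [-0.3, 0.1, 0.1]
width: -0.005
finger_force: 0.0
```

>>> {"fn": "jog_arm", "kwargs": {
  "plan": "0 0 -4 0; 0 0 -8 0; 0 0 -12 0; 0 0 -16 0; 0 0 -20 0; 0 0 -24 0; 0 0 -24 0"
}}

```text
clock: 21.97
tool_pos: [0.5218, 0.0922, 0.2555]
ee_rot: [-0.0, 0.728, 0.685, -0.0]
wrist_force: [0.0, -0.3, -0.0]
width: 0.001
finger_force: 0.0
```

>>> {"fn": "jog_arm", "kwargs": {
  "plan": "0 0 -1 0; 0 0 -2 0; 0 0 -2 0"
}}

```text
clock: 22.22
tool_pos: [0.5221, 0.0922, 0.2543]
ee_rot: [-0.0, 0.728, 0.685, 0.0]
wrist_force: [-0.3, 0.3, 0.1]
width: -0.004
finger_force: 0.3
```

```bash
python3 -c "
from h import *
st();snap('wrist','w9');snap('side','d9');snap('scene','s9')
c=cv2.imread('pics/w9.png');b=cv2.imread('pics/d9.png')[160:240,240:340];a=cv2.imread('pics/s9.png')[160:240,300:400]
t=np.hstack([cv2.resize(x,(400,320),interpolation=2) for x in(a,b)])
c=cv2.resize(c[200:400,150:490],(465,274),interpolation=2);c=np.hstack([c,np.zeros((274,335,3),np.uint8)])
cv2.imwrite('pics/c9.png',np.vstack([t,c]))
"
```

```text
22.22 [0.5221 0.0922 0.2543] ang -88.0 R 1.8 Fcw 0.25 Frad -0.34 Fz 0.08 [ 0.09 -0.03 -0.03] -0.004
```

View pics/c9.png

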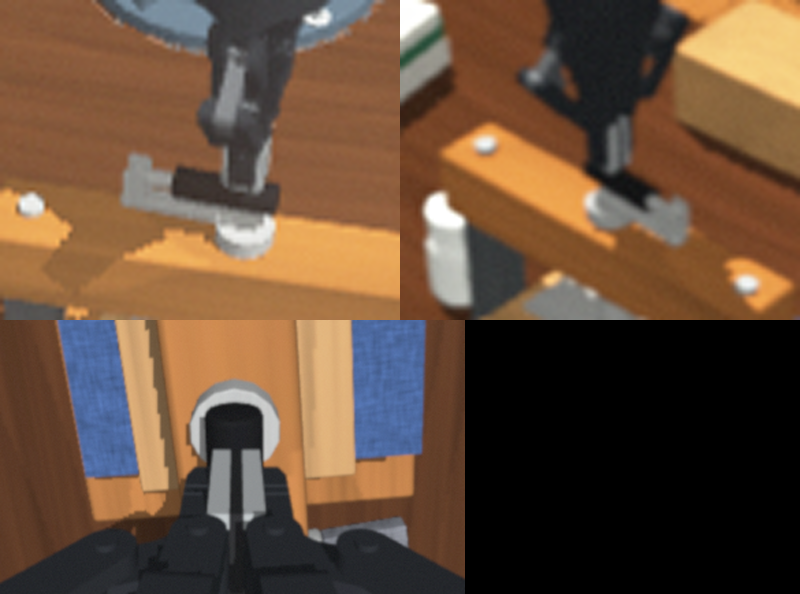

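It looks flat, with the fingertips on the grip. I'll press a little more until the stop is felt.

>>> {"fn": "jog_arm", "kwargs": {
  "plan": "0 0 -0.7 0; 0 0 -1.4 0; 0 0 -1.4 0"
}}

```text
clock: 22.62
tool_pos: [0.5223, 0.0922, 0.2533]
ee_rot: [0.0, 0.728, 0.685, 0.0]
wrist_force: [0.3, 0.2, 4.9]
width: 0.001
finger_force: 2.4
```

>>> {"fn": "jog_arm", "kwargs": {
  "plan": "0 0 -0.7 0; 0 0 -1.2 0; 0 0 -1.2 0"
}}

```text
clock: 22.87
tool_pos: [0.5227, 0.0922, 0.2527]
ee_rot: [0.001, 0.728, 0.685, 0.001]
wrist_force: [-0.2, 0.5, 8.4]
width: -0.0
finger_force: 4.4
```

The stop is felt at 8 N. I'll retreat and verify by depth.

>>> {"fn": "jog_arm", "kwargs": {
  "plan": "0 0 10 0; 0 0 35 0; 0 -20 60 0; 0 -45 85 0; 0 -70 110 0; 0 -88 115 0; 0 -88 115 0; 0 -88 115 0"
}}

```text
clock: 23.53
tool_pos: [0.5219, 0.0037, 0.3669]
ee_rot: [-0.0, 0.729, 0.685, 0.0]
wrist_force: [-0.4, 0.2, -1.3]
width: 0.002
finger_force: 0.0
```

```bash
python3 -c "
from h import *
st();snap('wrist','w10')
z=np.load('pics/w10.npz');P=np.array([[atd(z,u,v) for u in range(200,440,2)] for v in range(0,420,2)]).reshape(-1,3)
k=(P[:,2]>.215)&(P[:,2]<.3)&(abs(P[:,0]-.521)<.02);Q=P[k]
for lo in np.arange(.05,.12,.01):
  q=Q[(Q[:,1]>=lo)&(Q[:,1]<lo+.01)]
  if len(q)>2: print('%.3f'%lo,len(q),np.median(q,0).round(4),q[:,2].max().round(4))
P=P[(abs(P[:,1]-.094)<.06)]
for nm,lo,hi in (('pl',.035,.058),('bk',.075,.1)):
  k=(abs(abs(P[:,0]-.522)-(lo+hi)/2)<(hi-lo)/2)&(P[:,2]<.13)&(P[:,2]>.05); print(nm,k.sum(),np.percentile(P[k,2],[10,50,90]).round(4))
"
```

```text
23.53 [0.5219 0.0037 0.3669] ang -90.1 R 90.3 Fcw 0.42 Frad -0.19 Fz -1.32 [ 0.02 -0.02 -0.04] 0.002
0.050 78 [0.5206 0.0565 0.2257] 0.2306
0.060 112 [0.521  0.065  0.2269] 0.2295
0.070 112 [0.5216 0.0749 0.2268] 0.229
0.080 118 [0.5211 0.085  0.2266] 0.2296
0.090 118 [0.5214 0.0953 0.2267] 0.2289
0.100 118 [0.5221 0.1048 0.2269] 0.2296
pl 1511 [0.0819 0.083  0.0841]
bk 1574 [0.0689 0.07   0.071 ]
```

The handle is flat, its top level along its whole length, the crank hasn't turned back noticeably, and the arm is clear.

```bash
python3 -c "
from h import *
print(r.job_done())"
```

```text
the job is handed in; nothing more can be done
None
```

The job is handed in: the book is clamped at about 31 N (estimated from the push at the handle; no result came back), the handle is folded flat, and the arm is clear.

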